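# Load a battery tester, pick the marked mode and bring up the level

## Task

First turn the round level knob on the tester's console fully anticlockwise to its stop. Keeping it there, lay every battery pack upright in the bays of the tray, one to a bay and flat on the bay floor, and then turn the bar-shaped selector knob until it clicks in at the position marked by the raised metal clip. Last, with packs and selector as set, turn the level knob fully clockwise to its other stop; do not disturb the mug, the meter or the screwdriver.

Things in the scene. Friction and masses are not known exactly. Their poses are not given: they have to be found in the camera images.
- console: white tester console with a flat grey top, 290 (its x) x 150 (its y) x 60 mm high, fixed; origin at the centre of its underside. It stands to the left or to the right of the packs, with its long side roughly along world x. Two knobs stand upright on its top, both on its centre line y = 0: the round level knob at x = -85 mm and the bar-shaped selector at x = +45 mm.
- level (a joint): angle of the level knob in rad, growing clockwise seen from above: 0 = fully anticlockwise stop (minimum), 2.6 = fully clockwise stop (maximum). It turns with light friction (0.05 N m) and stays where it is left. At 0 its white line points 1.3 rad anticlockwise of the console's +x, and at angle q it points to 1.3 - q.
- level_grip (a point): point on the axis of the level knob, a grey fluted cylinder 46 mm in diameter and 36 mm high standing 2 mm above the console top (from 62 to 98 mm above the bench); the point is 84 mm above the bench. The frame turns with the knob, x along its white line.
- selector (a joint): angle of the selector in rad, growing clockwise seen from above. It has six detents (clicks), at 0, 0.5, 1.0, 1.5, 2.0 and 2.5; let go between two it springs to the nearer one within 0.02 (up to about 0.06 N m). It starts at 0 or 0.5; the clip stands at one of the other four. At angle q its pointer end points to 1.25 - q, in rad anticlockwise of the console's +x.
- selector_grip (a point): point on the axis of the selector, a black disc 62 mm in diameter and 8 mm high carrying an upright bar grip 60 mm long, 16 mm wide, whose sides run from 70 to 106 mm above the bench; the point is 92 mm above the bench. The frame turns with the knob, x along the bar to its pointer end, which has a white line.
- selector_tip (a point): point 56 mm from the selector's axis straight ahead of its pointer end, 62 mm above the bench; when the selector is set to a mark it lies over that mark.
- clip_mark (a point): centre of the raised metal clip that shows the wanted mode: an upright aluminium stud 15 mm in diameter and 12 mm high fixed on the console top 56 mm from the selector's axis, at one of four places 0.5 rad apart (the other three have flat black dots; two thin black lines mark the starting positions).
- tray: fixed aluminium tray, 270 (its x) x 124 (its y) x 26 mm high, floor 6 mm thick, on the other side of the packs from the console; origin at the centre of its underside. It has four equal bays in a row along its x, 66 mm apart, each 60 mm (x) by 112 mm (y) inside, walls 6 mm thick and 20 mm high above the floor. A pack lies in a bay with its length along the tray's y, either way round.
- bay0 (a point): centre of the floor of tray bay 0 (6 mm above the bench), axes as the tray's; bays 0 to 3 run in the tray's +x direction
- bay1 (a point): centre of the floor of tray bay 1 (6 mm above the bench), axes as the tray's; bays 0 to 3 run in the tray's +x direction
- bay2 (a point): centre of the floor of tray bay 2 (6 mm above the bench), axes as the tray's; bays 0 to 3 run in the tray's +x direction
- bay3 (a point): centre of the floor of tray bay 3 (6 mm above the bench), axes as the tray's; bays 0 to 3 run in the tray's +x direction
- pack0_c (a point): battery pack, three or four of which are present (None if absent), all alike, 0.26 to 0.46 kg: a white base 100 (x) x 50 (y) x 28 mm high with a black block 64 (x) x 26 (y) x 28 mm high centred on top, to be gripped across its 26 mm; 56 mm high in all. The point is the pack's centre, 28 mm above its underside, level with the top of the base. x along its length, z up. They start upright on the bench between console and tray.
- pack1_c (a point): battery pack, three or four of which are present (None if absent), all alike, 0.26 to 0.46 kg: a white base 100 (x) x 50 (y) x 28 mm high with a black block 64 (x) x 26 (y) x 28 mm high centred on top, to be gripped across its 26 mm; 56 mm high in all. The point is the pack's centre, 28 mm above its underside, level with the top of the base. x along its length, z up. They start upright on the bench between console and tray.
- pack2_c (a point): battery pack, three or four of which are present (None if absent), all alike, 0.26 to 0.46 kg: a white base 100 (x) x 50 (y) x 28 mm high with a black block 64 (x) x 26 (y) x 28 mm high centred on top, to be gripped across its 26 mm; 56 mm high in all. The point is the pack's centre, 28 mm above its underside, level with the top of the base. x along its length, z up. They start upright on the bench between console and tray.
- pack3_c (a point): battery pack, three or four of which are present (None if absent), all alike, 0.26 to 0.46 kg: a white base 100 (x) x 50 (y) x 28 mm high with a black block 64 (x) x 26 (y) x 28 mm high centred on top, to be gripped across its 26 mm; 56 mm high in all. The point is the pack's centre, 28 mm above its underside, level with the top of the base. x along its length, z up. They start upright on the bench between console and tray.
- meter: bystander: yellow handheld meter, 180 x 85 x 34 mm, lying on the bench beyond the work; origin under its centre
- driver: bystander: screwdriver, 160 mm long, lying on the bench beyond the work; origin under its middle
- mug: bystander: white mug, 80 mm wide, 95 mm high, beyond the work; origin under its centre
Not all that is in view belongs to the job. What is shaped like the part that bears pack1_c but orange is not meant.

How it is judged:
By the outcome, as a careful person would: the job done as asked, in the order asked, and still so for the second after the job is handed in, with the robot touching nothing.
Of pack0, pack1, pack2, pack3 only 3 to 4 are there at a start; the rules pass over those that are not, and their reading is None.
At some moment in a run one of pack0, pack1, pack2, pack3 may be knocked a few centimetres aside while the robot is not near it.
Once in a run the grip may slacken for a moment while it holds something.
It also fails if it takes over 210 s, if anything falls off the work surface, if the arm or the gripper's body presses on something with over 40 N, if the wrist force passes 120 N, or if a joint passes its speed limit or range.

## Robot

A 6-joint arm with a two-finger parallel gripper is mounted at the origin on the work surface. World frame = base frame: x ahead of the robot, y to its left, z up, the work surface at z = 0. Lengths are in m, angles in rad, forces in N, time in s.
With the tool pointing down it reaches from about 0.3 to 0.875 m from the base axis. Payload 6.4 kg.
Tool frame: the origin (TCP) lies between the finger pads; the fingertips stand ctrl.tip_extent ahead of it and the grasp point (between the pads) is the TCP (ctrl.tip_extent is the distance from the TCP to the fingertips, in m); z points along the fingers, y is the line along which they close (so a half turn about z gives the same grasp; the last joint's range is limited). The gripper opens to 85 mm and grips with 20 to 120 N. Pads are 22 mm wide; open, the fingers measure 114 mm over their backs; the gripper's body (76 mm by 85 mm) begins 54 mm behind the grasp point. The pads swing forward as they close: fully open they stand 13 mm farther back than shut.
Start: joints at [1.023, 0.181, 1.607, -0, 1.354, -0.206], TCP at [0.193, 0.542, 0.25] pointing down, gripper open.
Joint ranges: [-2.99, 2.99], [-0.89, 2.07], [0.3, 2.58], [-1.14, 4.28], [0, 2.63], [-3.12, 3.12]. Speed limits (rad/s): [2.57, 2.57, 3.01, 3.14, 3.14, 3.14].

## Interface

Orientations are given as a unit quaternion [w, x, y, z].
In Python, from bench import ctrl gives the robot as it stands.
- The arm moves only by the tool send_rows, never from a script. Its arguments are lists of equal length, an entry for each row: "dr": the turn, a rotation vector about the tool's x, y, z in units of 6 degrees (1.0 is 6 degrees), a list of three; "xyz": the shift along the tool's x, y, z in cm, a list of three; "jaw": the opening in per cent of the stroke, from 0 (shut) to 100 (fully open). In form: {"dr": [[wx, wy, wz], ...], "xyz": [[dx, dy, dz], ...], "jaw": [jaw, ...]}. A call has exactly 8 rows; each row is the pose to reach, as a shift and turn from the pose commanded when the call began, along the tool's axes at that moment; what a row does not reach only later rows make up. A row lasts 1/8 s, in which the tool goes at most 62.5 mm and 10.7 degrees, less where a joint would pass 70% of its speed; a pose out of reach is approached as far as the arm can. A call with a gripper value outside its range is refused whole. The fingers move at their own pace and stop on an object; the grip force is fixed at half the most. Time passes only in rows, so rows that repeat a pose let the fingers close, or fill a call up. It gives the time, the measured TCP pose, the force, the opening and the grip force at its end, in the units of the state.
- ctrl.get_obs(): the state, without advancing time (a new reading comes with each control period).
- ctrl.camera(name): name is "side" or "top"; returns the picture (420x560x3 uint8, red, green, blue); there is no depth.
- ctrl.calibration(name): a dict with "camera_matrix" (3x3 intrinsics, pixels), "world_from_camera" (4x4, takes a point from camera to world coordinates). Camera axes: x right, y up, looking along -z (the intrinsics and any distortion apply to the point x, -y, -z); pixel columns grow to the right and rows downward; lengths in m; the calibration is good to about 2 mm. A picture is of the moment at which its call begins. calibration takes no time and is no camera call.
- ctrl.hand_in(): hands the job in; it is judged then, once.
The state is a dict: "time_s": time; "q": joint angles; "dq": joint speeds; "joint_efforts": joint torques, N m; "eef_pos": TCP position; "eef_rot": TCP orientation; "wrist_force": force on the tool from outside, world axes, zero at the start; "torque": the same for the moment, N m; "opening": opening from 0.0 (shut) to 1.0 (fully open); "grasp_force": force on a finger pad.
Only numpy, scipy, OpenCV 4.12 (cv2) and the standard library are available. Lean on these libraries where they do the work, as an engineer would, in place of code of your own. Each camera call takes 0.05 s, during which the arm holds its last target. There are 200 camera calls.

## Working session

There is one attempt and no reset: what is moved stays moved. The work goes in short steps, Python scripts to look and compute and a tool call to move; the robot and the scene stay as the last step left them, time stands still between calls to the robot, and variables do not carry over. Pictures are saved under pics/ and viewed, at most 14 in all, crops included, and the job is handed in when it is done.

Besides the shell and the picture viewer there is one more tool, called after "Call:" by a JSON object that holds its "name" and its "arguments", one argument or row to a line. send_rows: Moves the arm, as the interface text tells. Its arguments: {"type":"object","properties":{"dr":{"type":"array","items":{"type":"array","items":{"type":"number"}}},"xyz":{"type":"array","items":{"type":"array","items":{"type":"number"}}},"jaw":{"type":"array","items":{"type":"number"}}},"required":["dr","xyz","jaw"]}

```bash
ls; mkdir -p pics; python3 - <<'E'
from bench import ctrl
import cv2,numpy as np
print(ctrl.tip_extent)
o=ctrl.get_obs(); print(o)
for n in ("top","side"):
    im=ctrl.camera(n); cv2.imwrite(f"pics/{n}0.png",im[:,:,::-1]); c=ctrl.calibration(n); print(n,c)
E
```

```text
pics
0.019
{'time_s': 0.0, 'q': array([ 1.02269619e+00,  1.81566409e-01,  1.60801906e+00, -3.69305862e-05,
        1.35378654e+00, -2.06289299e-01]), 'dq': array([ 0.00014232,  0.0016911 ,  0.00118968,  0.00154892,  0.00064452,
       -0.0013471 ]), 'joint_efforts': array([-4.87732086e-04, -4.44863355e+01, -3.51325464e+01, -3.25260107e-04,
        9.30956594e-03, -2.22493878e-05]), 'eef_pos': array([0.19244495, 0.54128211, 0.24936452]), 'eef_rot': array([-3.10918985e-04,  1.70070645e-01,  9.85431471e-01, -8.33774001e-04]), 'wrist_force': array([-0.4364338 , -0.41584326, -0.3699498 ]), 'torque': array([-0.06025879, -0.03374219, -0.0291927 ]), 'grasp_force': 0.0, 'opening': 1.0051589774958958}
top {'camera_matrix': array([[397.22049678,   0.        , 278.29950975],
       [  0.        , 397.22049678, 209.35092663],
       [  0.        ,   0.        ,   1.        ]]), 'world_from_camera': array([[-0.02415781,  0.99354746, -0.11081447,  0.46404552],
       [-0.99934397, -0.02699195, -0.02414688, -0.01859464],
       [-0.02698217,  0.11015844,  0.99354772,  1.12900779],
       [ 0.        ,  0.        ,  0.        ,  1.        ]])}
side {'camera_matrix': array([[387.01853766,   0.        , 269.35312225],
       [  0.        , 387.01853766, 214.24434277],
       [  0.        ,   0.        ,   1.        ]]), 'world_from_camera': array([[-0.97592807,  0.12476175, -0.17888239,  0.46265154],
       [-0.21782778, -0.51719875,  0.82768141,  0.67338759],
       [ 0.01074523,  0.84672307,  0.53192535,  0.49487696],
       [ 0.        ,  0.        ,  0.        ,  1.        ]])}
```

View pics/top0.png

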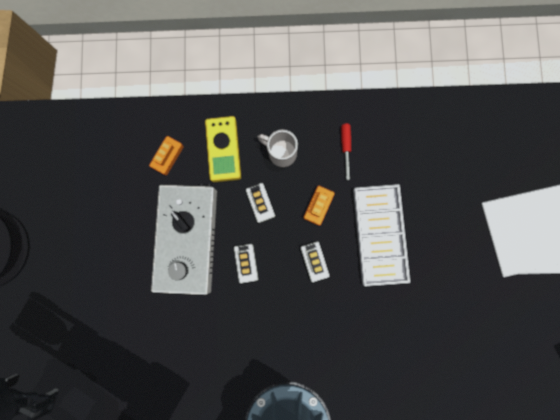

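View pics/side0.png

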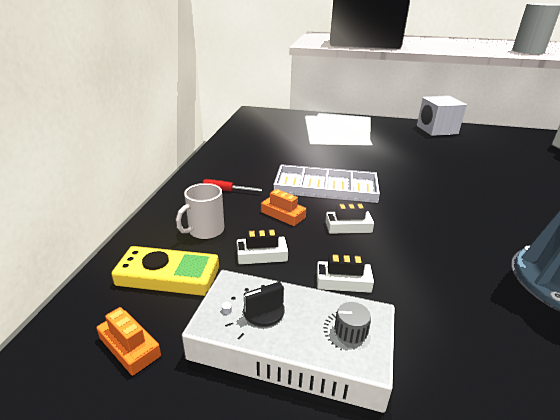

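Top view: console at (184,240), with level knob (178,269) and selector (183,222). The white packs are at (260,203), (246,263) and (315,262), and the tray is at (383,235). The orange look-alikes at (166,155) and (319,205) are not meant: the description says white base with black block. One enlarged crop to confirm.

```bash
cat > h.py <<'E'
import numpy as np,cv2
from bench import ctrl
from scipy.spatial.transform import Rotation as R
def ray(n,uv):
    c=ctrl.calibration(n);K=c["camera_matrix"];T=c["world_from_camera"]
    d=np.linalg.inv(K)@[uv[0],uv[1],1]; return T[:3,3],T[:3,:3]@[d[0],-d[1],-d[2]]
def w(n,uv,z):
    o,d=ray(n,uv); return o+d*(z-o[2])/d[2]
def px(n,p):
    c=ctrl.calibration(n);T=c["world_from_camera"];q=T[:3,:3].T@(np.array(p)-T[:3,3]); q=c["camera_matrix"]@[q[0],-q[1],-q[2]]
    return q[:2]/q[2]
def white(im):
    h=cv2.cvtColor(im,cv2.COLOR_RGB2HSV); return ((h[...,2]>110)&(h[...,1]<70)).astype(np.uint8)
def packs(im,z=.028,box=(222,170,355,300),n="top"):
    """white base: min-area rect of each blob, at the height of the base top"""
    m=white(im); k=np.zeros_like(m); x0,y0,x1,y1=box; k[y0:y1,x0:x1]=m[y0:y1,x0:x1]
    out=[]
    for c in cv2.findContours(k,cv2.RETR_EXTERNAL,cv2.CHAIN_APPROX_NONE)[0]:
        if len(c)<25: continue
        b=cv2.boxPoints(cv2.minAreaRect(c)); W=np.array([w(n,p,z)[:2] for p in b])
        e=[W[1]-W[0],W[2]-W[1]]; l=max(e,key=np.linalg.norm)
        out.append((W.mean(0).round(4),round(np.degrees(np.arctan2(l[1],l[0]))%180,1),[round(float(np.linalg.norm(v)),3) for v in e],b.mean(0).round(0)))
    return out
def state():
    o=ctrl.get_obs(); r=R.from_quat(np.roll(o["eef_rot"],-1)); print(round(o["time_s"],2),o["eef_pos"].round(4),"q",o["q"].round(2),"F",o["wrist_force"].round(1),"T",o["torque"].round(2),"open",round(o["opening"],3),"gf",round(o["grasp_force"],1)); M=r.as_matrix(); print("toolx",M[:,0].round(3),"yawx",np.degrees(np.arctan2(M[1,0],M[0,0])).round(2)); return o,M
def go(p,yaw,ref=None):
    """shift (cm) and turn (units) to TCP p with tool down and tool x at yaw deg (mod 180 chosen nearest)"""
    o,M=state(); y0=np.arctan2(M[1,0],M[0,0]); 
    for a in (0,180):
        t=np.radians(yaw+a); G=np.array([[np.cos(t),np.sin(t),0],[np.sin(t),-np.cos(t),0],[0,0,-1]])
        v=R.from_matrix(M.T@G).as_rotvec(); print("target",np.round(p,4),"xyz cm",(M.T@(np.array(p)-o["eef_pos"])*100).round(2),"dr",(np.degrees(v)/6).round(2))
E
python3 - <<'E'
from h import *
im=cv2.imread("pics/top0.png")[:,:,::-1].copy()
for p in packs(im): print(p)
# console top & tray
for nm,z,box in(("console",.06,(140,180,222,300)),("tray",.026,(352,180,415,292))):
    for p in packs(im,z,box): print(nm,p)
cv2.imwrite("pics/c1.png",cv2.resize(im[135:305,140:350,::-1],None,fx=3.5,fy=3.5,interpolation=cv2.INTER_CUBIC))
E
```

```text
(array([0.4403, 0.1016]), np.float64(7.8), [0.055, 0.103], array([246., 263.], dtype=float32))
(array([ 0.4402, -0.0887]), np.float64(15.6), [0.054, 0.103], array([315., 262.], dtype=float32))
(array([0.6081, 0.0587]), np.float64(18.8), [0.054, 0.103], array([260., 202.], dtype=float32))
console (array([0.5111, 0.2664]), np.float64(177.2), [0.294, 0.163], array([183., 239.], dtype=float32))
tray (array([ 0.5103, -0.2757]), np.float64(2.1), [0.132, 0.276], array([382., 235.], dtype=float32))
```

View pics/c1.png

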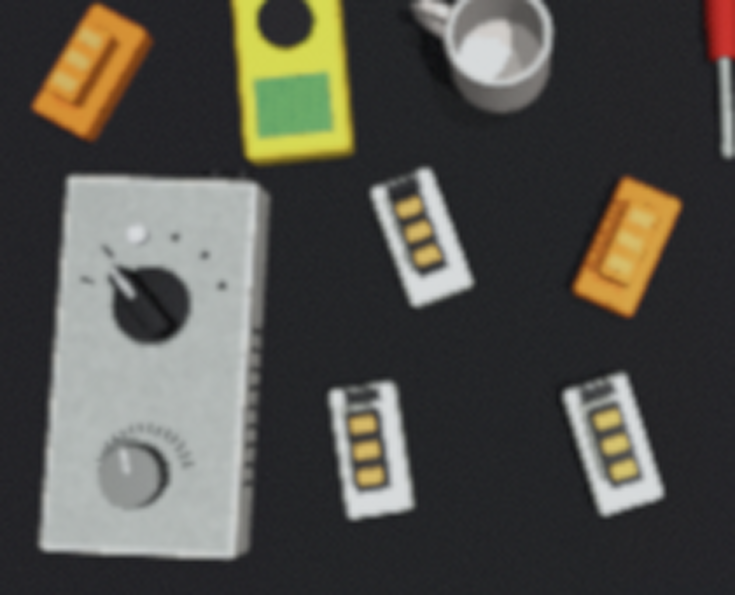

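Confirmed: the three white packs with black blocks. The selector is at 0.5 and the clip is one detent further clockwise (crop 136,233), so it goes to 1.0. The level line is near 1.0. Next I compute the knob and tray poses.

```bash
python3 - <<'E'
from h import *
f=lambda u,v:(u/3.5+140-.36,v/3.5+135-.36)
for nm,uv,z in(("TL",(67,177),.06),("TR",(258,183),.06),("BL",(40,548),.06),("BR",(237,557),.06),("level",(131,472),.098),("disc",(151,305),.07),("clip",(136,232),.072),("barA",(112,268),.106),("barB",(172,330),.106)):
    print(nm,w("top",f(*uv),z).round(4))
print("side level",w("side",(352,311),.098).round(4))
im=cv2.imread("pics/top0.png")
a=np.radians(-4); 
cv2.imwrite("pics/t1.png",cv2.resize(im[175:295,345:420],None,fx=5,fy=5,interpolation=cv2.INTER_CUBIC))
go((.42,.275,.15),160)
E
```

```text
TL [0.659  0.3344 0.06  ]
TR [0.6499 0.1837 0.06  ]
BL [0.3726 0.3525 0.06  ]
BR [0.3626 0.2015 0.06  ]
level [0.4297 0.2721 0.098 ]
disc [0.5555 0.265  0.07  ]
clip [0.6122 0.2763 0.072 ]
barA [0.5808 0.2847 0.106 ]
barB [0.5334 0.2397 0.106 ]
side level [0.4301 0.2746 0.098 ]
0.1 [0.1925 0.5413 0.2495] q [ 1.02  0.18  1.61 -0.    1.35 -0.21] F [-0.7 -0.5 -0.5] T [ 0.05 -0.   -0.01] open 1.001 gf 0.0
toolx [-0.942  0.335  0.   ] yawx 160.42
target [0.42  0.275 0.15 ] xyz cm [-30.37 -17.45   9.97] dr [-0.01 -0.    0.07]
target [0.42  0.275 0.15 ] xyz cm [-30.37 -17.45   9.97] dr [ 0.000e+00 -2.000e-02 -2.993e+01]
```

View pics/t1.png

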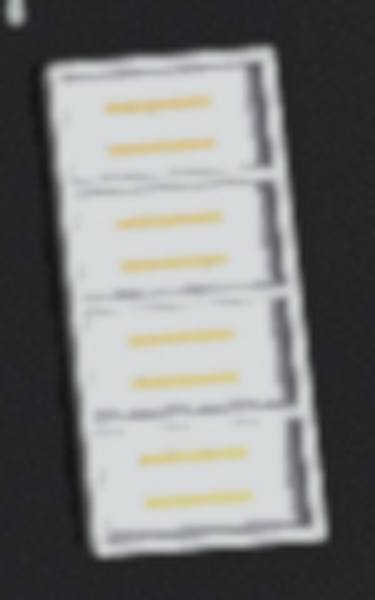

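Call:
{"name": "send_rows", "arguments": {
  "dr": [
    [0,0,0],
    [0,0,0],
    [0,0,0],
    [0,0,0],
    [0,0,0],
    [0,0,0],
    [0,0,0],
    [0,0,0]
  ],
  "xyz": [
    [-6,-3.5,0],
    [-12,-7,2],
    [-18,-10.5,4],
    [-24,-14,6],
    [-28,-16,8],
    [-31.3,-17.3,10],
    [-31.3,-17.3,10],
    [-31.3,-17.3,10]
  ],
  "jaw": [100,100,100,100,100,100,100,100]
}}

```text
time_s: 1.1
eef_pos: [0.4293, 0.2737, 0.15]
eef_rot: [-0.001, 0.171, 0.985, -0.0]
wrist_force: [0.2, -0.0, 0.1]
opening: 1.002
grasp_force: 0.0
```

```bash
python3 - <<'E'
from h import *
f=lambda u,v:(u/5+345-.4,v/5+175-.4)
P=[]
for nm,uv,z in(("TL",(50,65),.026),("TR",(272,50),.026),("BR",(327,540),.026),("BL",(97,553),.026),("b3",(160,126),.006),("b2",(172,243),.006),("b1",(185,360),.006),("b0",(198,479),.006)):
    print(nm,w("top",f(*uv),z).round(4))
im=ctrl.camera("top"); 
cv2.imwrite("pics/k1.png",cv2.resize(im[170:310,130:230,::-1],None,fx=4,fy=4,interpolation=cv2.INTER_CUBIC))
im=ctrl.camera("side"); cv2.imwrite("pics/k1s.png",cv2.resize(im[200:410,170:450,::-1],None,fx=2,fy=2,interpolation=cv2.INTER_CUBIC))
go((.428,.273,.088),160.4)
E
```

```text
TL [ 0.6425 -0.2067  0.026 ]
TR [ 0.6474 -0.3304  0.026 ]
BR [ 0.3773 -0.3445  0.026 ]
BL [ 0.3731 -0.22    0.026 ]
b3 [ 0.609  -0.2705  0.006 ]
b2 [ 0.5424 -0.2739  0.006 ]
b1 [ 0.4767 -0.2777  0.006 ]
b0 [ 0.4107 -0.2814  0.006 ]
1.2 [0.4291 0.2748 0.1507] q [ 0.34  0.15  1.86  0.    1.13 -0.89] F [0.7 0.5 0.3] T [-0.   -0.01  0.01] open 1.002 gf 0.0
toolx [-0.943  0.334 -0.   ] yawx 160.49
target [0.428 0.273 0.088] xyz cm [ 0.05 -0.21  6.27] dr [0.01 0.   0.02]
target [0.428 0.273 0.088] xyz cm [ 0.05 -0.21  6.27] dr [-0.000e+00  1.000e-02 -2.998e+01]
```

View pics/k1s.png

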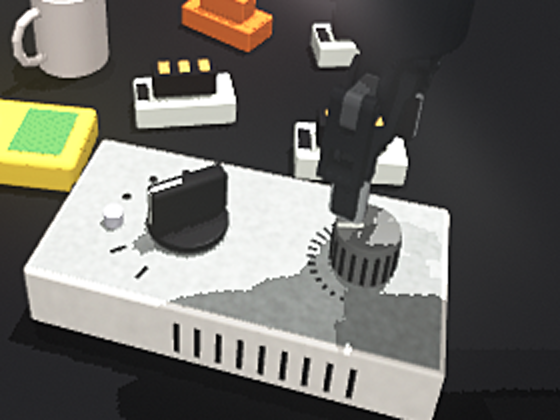

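The side view shows the fingers astride the level knob (crop 365,240) and nothing in the way. I lower and close.

Call:
{"name": "send_rows", "arguments": {
  "dr": [
    [0,0,0],
    [0,0,0],
    [0,0,0],
    [0,0,0],
    [0,0,0],
    [0,0,0],
    [0,0,0],
    [0,0,0]
  ],
  "xyz": [
    [0.05,-0.1,3],
    [0.05,-0.1,5],
    [0.05,-0.1,6.2],
    [0.05,-0.1,6.2],
    [0.05,-0.1,6.2],
    [0.05,-0.1,6.2],
    [0.05,-0.1,6.2],
    [0.05,-0.1,6.2]
  ],
  "jaw": [100,100,100,40,40,40,40,40]
}}

```text
time_s: 2.2
eef_pos: [0.4302, 0.2749, 0.0902]
eef_rot: [0.001, 0.17, 0.985, 0.002]
wrist_force: [-0.9, 7.7, 3.0]
opening: 0.521
grasp_force: 61.0
```

Call:
{"name": "send_rows", "arguments": {
  "dr": [
    [0,0,-1.4],
    [0,0,-2.8],
    [0,0,-4.2],
    [0,0,-5.6],
    [0,0,-7],
    [0,0,-8.4],
    [0,0,-8.8],
    [0,0,-8.8]
  ],
  "xyz": [
    [0,0.1,0],
    [0,0.2,0],
    [0,0.2,0],
    [0,0.2,0],
    [0,0.2,0],
    [0,0.2,0],
    [0,0.2,0],
    [0,0.2,0]
  ],
  "jaw": [40,40,40,40,40,40,40,40]
}}

```text
time_s: 3.2
eef_pos: [0.4299, 0.278, 0.0902]
eef_rot: [0.002, -0.286, 0.958, 0.002]
wrist_force: [-4.0, 12.5, 5.0]
opening: 0.516
grasp_force: 61.3
```

```bash
python3 - <<'E'
from h import *
state()
E
```

```text
3.2 [0.4299 0.278  0.0902] q [ 0.34  0.25  1.89  0.01  1.   -1.81] F [-4.  12.5  5. ] T [2.02 0.69 0.02] open 0.516 gf 61.3
toolx [-0.837 -0.548 -0.005] yawx -146.78
```

Call:
{"name": "send_rows", "arguments": {
  "dr": [
    [0,0,0],
    [0,0,-0.5],
    [0,0,-1],
    [0,0,-1.5],
    [0,0,-2],
    [0,0,-2],
    [0,0,-2],
    [0,0,-2]
  ],
  "xyz": [
    [-0.08,0.3,0],
    [-0.08,0.3,0],
    [-0.08,0.3,0],
    [-0.08,0.3,0],
    [-0.08,0.3,0],
    [-0.08,0.3,0],
    [-0.08,0.3,0],
    [-0.08,0.3,0]
  ],
  "jaw": [40,40,40,40,40,40,40,40]
}}

```text
time_s: 4.2
eef_pos: [0.4305, 0.28, 0.0902]
eef_rot: [0.003, -0.384, 0.923, 0.001]
wrist_force: [1.4, 6.9, -0.3]
opening: 0.519
grasp_force: 63.4
```

```bash
python3 - <<'E'
from h import *
state()
E
```

```text
4.2 [0.4305 0.28   0.0902] q [ 0.34  0.25  1.88  0.    1.   -2.02] F [ 1.4  6.9 -0.3] T [ 1.43 -0.24  0.02] open 0.519 gf 63.4
toolx [-0.705 -0.709 -0.007] yawx -134.81
```

Call:
{"name": "send_rows", "arguments": {
  "dr": [
    [0,0,-0.5],
    [0,0,-1],
    [0,0,-1.5],
    [0,0,-2],
    [0,0,-2.5],
    [0,0,-2.5],
    [0,0,-2.5],
    [0,0,-2.5]
  ],
  "xyz": [
    [-0.1,0.1,0],
    [-0.1,0.1,0],
    [-0.1,0.1,0],
    [-0.1,0.1,0],
    [-0.1,0.1,0],
    [-0.1,0.1,0],
    [-0.1,0.1,0],
    [-0.1,0.1,0]
  ],
  "jaw": [40,40,40,40,40,40,40,40]
}}

```text
time_s: 5.2
eef_pos: [0.4295, 0.2809, 0.0903]
eef_rot: [0.002, -0.501, 0.865, 0.001]
wrist_force: [-1.8, 4.2, 5.8]
opening: 0.518
grasp_force: 65.1
```

```bash
python3 - <<'E'
from h import *
state()
E
```

```text
5.2 [0.4295 0.2809 0.0903] q [ 0.35  0.25  1.88  0.    1.   -2.28] F [-1.8  4.2  5.8] T [ 0.84  0.47 -0.03] open 0.518 gf 65.1
toolx [-0.497 -0.868 -0.004] yawx -119.81
```

Call:
{"name": "send_rows", "arguments": {
  "dr": [
    [0,0,0],
    [0,0,0],
    [0,0,0],
    [0,0,0],
    [0,0,0],
    [0,0,0],
    [0,0,0],
    [0,0,0]
  ],
  "xyz": [
    [0,0,0],
    [0,0,0],
    [0,0,-4],
    [0,0,-8],
    [0,0,-12],
    [0,0,-12],
    [10,0,-12],
    [10,0,-12]
  ],
  "jaw": [100,100,100,100,100,100,100,100]
}}

```text
time_s: 6.2
eef_pos: [0.3768, 0.191, 0.2064]
eef_rot: [-0.002, -0.502, 0.865, 0.0]
wrist_force: [-0.5, -0.3, 0.5]
opening: 1.001
grasp_force: 0.0
```

```bash
python3 - <<'E'
from h import *
state()
im=ctrl.camera("top"); a=cv2.resize(im[240:300,145:215,::-1],None,fx=5,fy=5,interpolation=cv2.INTER_CUBIC)
im=ctrl.camera("side"); b=cv2.resize(im[270:370,300:410,::-1],None,fx=3,fy=3,interpolation=cv2.INTER_CUBIC)
cv2.imwrite("pics/k2.png",np.hstack([a,b]))
for p in packs(ctrl.camera("top")): print(p)
E
```

```text
6.2 [0.3768 0.191  0.2064] q [ 0.19 -0.13  2.01 -0.    1.26 -2.43] F [-0.5 -0.3  0.5] T [-0.01 -0.02  0.05] open 1.001 gf 0.0
toolx [-0.496 -0.868  0.003] yawx -119.77
(array([0.4403, 0.1018]), np.float64(8.0), [0.055, 0.103], array([246., 263.], dtype=float32))
(array([ 0.4402, -0.0887]), np.float64(15.6), [0.054, 0.103], array([315., 262.], dtype=float32))
(array([0.6081, 0.0587]), np.float64(18.8), [0.054, 0.103], array([260., 202.], dtype=float32))
```

View pics/k2.png

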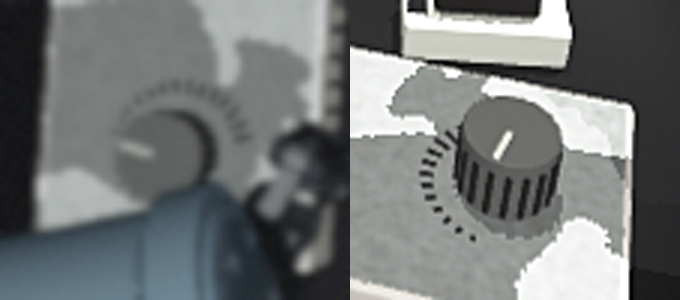

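```bash
python3 - <<'E'
from h import *
a=w("side",(300+(494-350)/3,270+158/3),.098);b=w("side",(300+(511-350)/3,270+133/3),.098); d=a-b
print(a,b,np.degrees(np.arctan2(d[1],d[0]))+3.6)
a=w("top",(145+122/5,240+147/5),.098);b=w("top",(145+150/5,240+155/5),.098); d=a-b
print(a,b,np.degrees(np.arctan2(d[1],d[0]))+3.6)
# ellipse centre of the knob top, both views
print(w("top",(145+160/5,240+155/5),.098), w("side",(300+(511-350)/3,270+135/3),.098))
go((.608,.0587,.15),18.8)
E
```

```text
[0.4345062  0.29715508 0.098     ] [0.42766302 0.28031723 0.098     ] 71.48236778694498
[0.43036386 0.29210621 0.098     ] [0.42593047 0.2774897  0.098     ] 76.72672734914667
[0.42581069 0.27228137 0.098     ] [0.42761734 0.28155305 0.098     ]
6.35 [0.3778 0.1914 0.2072] q [ 0.19 -0.13  2.01 -0.    1.26 -2.43] F [0.8 0.2 0.2] T [-0.01 -0.03 -0.02] open 1.0 gf 0.0
toolx [-0.499 -0.867  0.001] yawx -119.91
target [0.608  0.0587 0.15  ] xyz cm [ 2.000e-02 -2.658e+01  5.700e+00] dr [ 2.000e-02  1.000e-02 -2.312e+01]
target [0.608  0.0587 0.15  ] xyz cm [ 2.000e-02 -2.658e+01  5.700e+00] dr [ 0.01 -0.01  6.88]
```

Call:
{"name": "send_rows", "arguments": {
  "dr": [
    [0,0,1.2],
    [0,0,2.4],
    [0,0,3.6],
    [0,0,4.8],
    [0,0,6],
    [0,0,6.9],
    [0,0,6.9],
    [0,0,6.9]
  ],
  "xyz": [
    [0,-5,0],
    [0,-10,1],
    [0,-15,2],
    [0,-20,4],
    [0,-24,7],
    [0,-26.6,10],
    [0,-26.6,11.5],
    [0,-26.6,11.5]
  ],
  "jaw": [100,100,100,100,100,100,100,100]
}}

```text
time_s: 7.35
eef_pos: [0.608, 0.0613, 0.0911]
eef_rot: [-0.002, -0.164, 0.986, 0.001]
wrist_force: [0.7, 0.2, -0.5]
opening: 1.0
grasp_force: 0.0
```

```bash
python3 - <<'E'
from h import *
im=ctrl.camera("side"); cv2.imwrite("pics/p1.png",cv2.resize(im[150:300,180:400,::-1],None,fx=3,fy=3,interpolation=cv2.INTER_CUBIC))
go((.608,.0587,.052),18.8)
E
```

```text
7.4 [0.6088 0.0614 0.0927] q [-0.09  0.44  1.62  0.    1.08 -1.99] F [-0.1 -0.4  0.2] T [ 0.05  0.03 -0.05] open 1.001 gf 0.0
toolx [-0.946 -0.324  0.002] yawx -161.07
target [0.608  0.0587 0.052 ] xyz cm [ 0.15 -0.23  4.07] dr [ 2.000e-02  1.000e-02 -2.998e+01]
target [0.608  0.0587 0.052 ] xyz cm [ 0.15 -0.23  4.07] dr [ 0.01 -0.02  0.02]
```

View pics/p1.png

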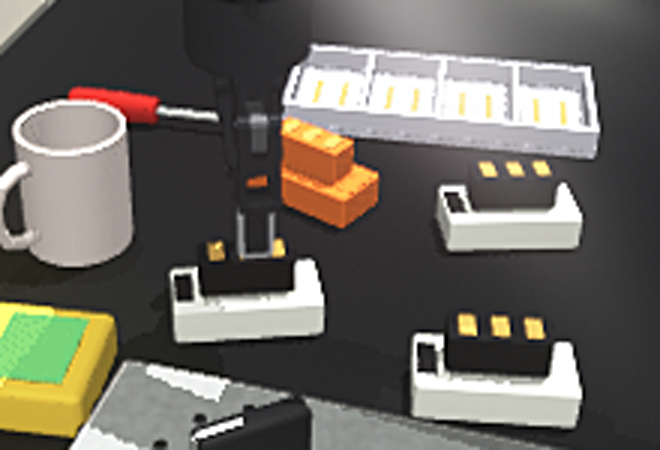

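The fingers are centred over the first pack's block (crop 250,260). I lower and grip.

Call:
{"name": "send_rows", "arguments": {
  "dr": [
    [0,0,0],
    [0,0,0],
    [0,0,0],
    [0,0,0],
    [0,0,0],
    [0,0,0],
    [0,0,0],
    [0,0,0]
  ],
  "xyz": [
    [0.1,-0.2,2.5],
    [0.1,-0.2,4],
    [0.1,-0.2,4],
    [0.1,-0.2,4],
    [0.1,-0.2,4],
    [0.1,-0.2,4],
    [0.1,-0.2,4],
    [0.1,-0.2,4]
  ],
  "jaw": [100,100,60,15,15,15,15,15]
}}

```text
time_s: 8.4
eef_pos: [0.6102, 0.0583, 0.0545]
eef_rot: [0.001, -0.163, 0.987, -0.0]
wrist_force: [-0.1, 1.4, 6.6]
opening: 0.291
grasp_force: 60.3
```

```bash
python3 - <<'E'
from h import *
state()
go((.609,-.2705,.13),93.1)
E
```

```text
8.4 [0.6102 0.0583 0.0545] q [-0.1   0.5   1.63  0.    1.01 -2.  ] F [-0.1  1.4  6.6] T [0.22 0.15 0.04] open 0.291 gf 60.3
toolx [-0.947 -0.323 -0.002] yawx -161.18
8.4 [0.6102 0.0583 0.0545] q [-0.1   0.5   1.63  0.    1.01 -2.  ] F [-0.1  1.4  6.6] T [0.22 0.15 0.04] open 0.291 gf 60.3
toolx [-0.947 -0.323 -0.002] yawx -161.18
target [ 0.609  -0.2705  0.13  ] xyz cm [ 10.71 -31.09  -7.56] dr [1.000e-02 2.000e-02 1.762e+01]
target [ 0.609  -0.2705  0.13  ] xyz cm [ 10.71 -31.09  -7.56] dr [-1.000e-02  1.000e-02 -1.238e+01]
```

Call:
{"name": "send_rows", "arguments": {
  "dr": [
    [0,0,0],
    [0,0,0],
    [0,0,1.5],
    [0,0,3],
    [0,0,4.5],
    [0,0,6],
    [0,0,7.5],
    [0,0,9]
  ],
  "xyz": [
    [0,0,-3],
    [0,0,-7],
    [1,-4,-9.5],
    [3,-9,-9.5],
    [4.5,-14,-9.5],
    [6.5,-19,-9.5],
    [8,-24,-9.5],
    [9,-28,-9.5]
  ],
  "jaw": [15,15,15,15,15,15,15,15]
}}

```text
time_s: 9.4
eef_pos: [0.6137, -0.2381, 0.1475]
eef_rot: [-0.001, 0.305, 0.952, -0.0]
wrist_force: [1.1, -0.4, -2.9]
opening: 0.287
grasp_force: 59.9
```

```bash
python3 - <<'E'
from h import *
go((.609,-.2705,.12),93.1)
E
```

```text
9.4 [ 0.6137 -0.2381  0.1475] q [-0.55  0.46  1.46 -0.    1.22 -1.5 ] F [ 1.1 -0.4 -2.9] T [ 0.05 -0.03 -0.01] open 0.287 gf 59.9
toolx [-0.814  0.582  0.001] yawx 144.44
target [ 0.609  -0.2705  0.12  ] xyz cm [-1.51 -2.91  2.75] dr [-0.01 -0.01  8.56]
target [ 0.609  -0.2705  0.12  ] xyz cm [-1.51 -2.91  2.75] dr [ 1.000e-02 -1.000e-02 -2.144e+01]
```

Call:
{"name": "send_rows", "arguments": {
  "dr": [
    [0,0,1.5],
    [0,0,3],
    [0,0,4.5],
    [0,0,6],
    [0,0,7.5],
    [0,0,8.55],
    [0,0,8.55],
    [0,0,8.55]
  ],
  "xyz": [
    [-0.5,-1,0],
    [-1,-2,0],
    [-1.5,-2.9,1],
    [-1.5,-2.9,2],
    [-1.5,-2.9,3],
    [-1.5,-2.9,4.5],
    [-1.5,-2.9,4.5],
    [-1.5,-2.9,4.5]
  ],
  "jaw": [15,15,15,15,15,15,15,15]
}}

```text
time_s: 10.4
eef_pos: [0.61, -0.2682, 0.1033]
eef_rot: [-0.0, 0.684, 0.729, -0.0]
wrist_force: [-0.0, 0.6, -2.8]
opening: 0.295
grasp_force: 59.8
```

```bash
python3 - <<'E'
from h import *
im=ctrl.camera("side"); a=cv2.resize(im[90:210,250:400,::-1],None,fx=3,fy=3,interpolation=cv2.INTER_CUBIC)
im=ctrl.camera("top");b=cv2.resize(im[175:295,345:420,::-1],None,fx=3,fy=3,interpolation=cv2.INTER_CUBIC)
cv2.imwrite("pics/p2.png",np.hstack([a,b]))
go((.609,-.2705,.061),93.1)
E
```

```text
10.5 [ 0.6104 -0.2685  0.104 ] q [-0.59  0.53  1.46 -0.    1.15 -0.65] F [-0.5 -0.7 -2.7] T [-0.06 -0.01  0.  ] open 0.293 gf 59.8
toolx [-0.063  0.998 -0.001] yawx 93.6
target [ 0.609  -0.2705  0.061 ] xyz cm [-0.19 -0.16  4.3 ] dr [0.01 0.01 0.08]
target [ 0.609  -0.2705  0.061 ] xyz cm [-0.19 -0.16  4.3 ] dr [-1.000e-02  1.000e-02 -2.992e+01]
```

View pics/p2.png

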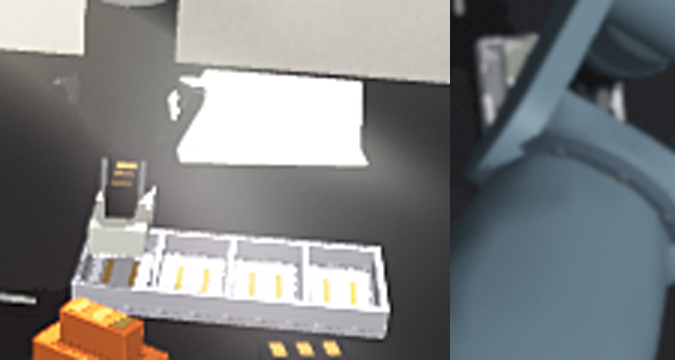

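Side view: the pack is held upright above the end bay (crop 120,230), aligned. I lower it in.

Call:
{"name": "send_rows", "arguments": {
  "dr": [
    [0,0,0.1],
    [0,0,0.1],
    [0,0,0.1],
    [0,0,0.1],
    [0,0,0.1],
    [0,0,0.1],
    [0,0,0.1],
    [0,0,0.1]
  ],
  "xyz": [
    [-0.35,-0.15,0],
    [-0.35,-0.15,1],
    [-0.35,-0.15,2],
    [-0.35,-0.15,3],
    [-0.35,-0.15,3.7],
    [-0.35,-0.15,4.3],
    [-0.35,-0.15,4.4],
    [-0.35,-0.15,4.4]
  ],
  "jaw": [15,15,15,15,15,15,15,15]
}}

```text
time_s: 11.5
eef_pos: [0.6089, -0.2717, 0.0605]
eef_rot: [-0.0, 0.689, 0.725, -0.0]
wrist_force: [-3.9, 2.3, 5.6]
opening: 0.287
grasp_force: 60.9
```

Call:
{"name": "send_rows", "arguments": {
  "dr": [
    [0,0,0],
    [0,0,0],
    [0,0,0],
    [0,0,0],
    [0,0,0],
    [0,0,0],
    [0,0,0],
    [0,0,0]
  ],
  "xyz": [
    [0,0,0],
    [0,0,0],
    [0,0,0],
    [0,0,-3],
    [0,0,-7],
    [0,0,-12],
    [5,0,-14],
    [10,0,-14]
  ],
  "jaw": [55,55,55,55,55,60,100,100]
}}

```text
time_s: 12.5
eef_pos: [0.6049, -0.1721, 0.2023]
eef_rot: [0.003, 0.689, 0.724, 0.001]
wrist_force: [0.7, 0.5, -0.9]
opening: 0.984
grasp_force: 0.0
```

```bash
python3 - <<'E'
from h import *
for p in packs(ctrl.camera("top")): print(p)
go((.440,-.0887,.09),15.6)
E
```

```text
(array([ 0.4049, -0.1136]), np.float64(88.6), [0.162, 0.132], array([324., 274.], dtype=float32))
(array([0.4395, 0.102 ]), np.float64(9.6), [0.054, 0.101], array([246., 264.], dtype=float32))
(array([ 0.5807, -0.1464]), np.float64(172.0), [0.237, 0.138], array([334., 211.], dtype=float32))
12.55 [ 0.6038 -0.1649  0.2006] q [-0.46  0.34  1.52  0.    1.29 -0.51] F [ 1.2  4.3 -0.4] T [ 0.1  -0.   -0.06] open 1.0 gf 0.0
toolx [-0.054  0.999  0.003] yawx 93.07
target [ 0.44   -0.0887  0.09  ] xyz cm [  8.46 -15.97  11.06] dr [-1.000e-02 -3.000e-02  1.291e+01]
target [ 0.44   -0.0887  0.09  ] xyz cm [  8.46 -15.97  11.06] dr [ 4.000e-02 -1.000e-02 -1.709e+01]
```

Call:
{"name": "send_rows", "arguments": {
  "dr": [
    [0,0,1.6],
    [0,0,3.2],
    [0,0,4.8],
    [0,0,6.4],
    [0,0,8],
    [0,0,9.7],
    [0,0,11.4],
    [0,0,12.9]
  ],
  "xyz": [
    [1.5,-3,0],
    [3,-6,1],
    [5,-9,3],
    [7,-12,5],
    [8.5,-15,6],
    [8.5,-16,7],
    [8.5,-16,8],
    [8.5,-16,8]
  ],
  "jaw": [100,100,100,100,100,100,100,100]
}}

```text
time_s: 13.55
eef_pos: [0.439, -0.095, 0.1186]
eef_rot: [-0.0, 0.991, 0.132, -0.0]
wrist_force: [-0.3, 0.0, 0.8]
opening: 1.0
grasp_force: 0.0
```

```bash
python3 - <<'E'
from h import *
im=ctrl.camera("side"); a=cv2.resize(im[150:300,230:400,::-1],None,fx=3,fy=3,interpolation=cv2.INTER_CUBIC)
im=ctrl.camera("top");b=cv2.resize(im[175:295,225:420,::-1],None,fx=1.7,fy=3.75,interpolation=cv2.INTER_CUBIC)
cv2.imwrite("pics/p3.png",a)
go((.440,-.0887,.055),15.6)
# side-view expected pixels of pack base-top corners
t=np.radians(15.6);c,s=np.cos(t),np.sin(t)
for x,y in((.05,.025),(-.05,.025),(-.05,-.025),(.05,-.025)): print(((px("side",(.440+c*x-s*y,-.0887+s*x+c*y,.028))-[230,150])*3).round(0))
E
```

```text
13.65 [ 0.4395 -0.0953  0.1192] q [-0.48  0.07  2.02 -0.    1.05  0.82] F [-0.1 -0.5 -0. ] T [ 0.02 -0.02  0.  ] open 0.996 gf 0.0
toolx [ 0.964  0.266 -0.   ] yawx 15.45
target [ 0.44   -0.0887  0.055 ] xyz cm [ 0.22 -0.62  6.42] dr [-0.    0.   -0.02]
target [ 0.44   -0.0887  0.055 ] xyz cm [ 0.22 -0.62  6.42] dr [ 0.    0.   29.98]
[301. 218.]
[436. 215.]
[417. 179.]
[289. 182.]
```

View pics/p3.png

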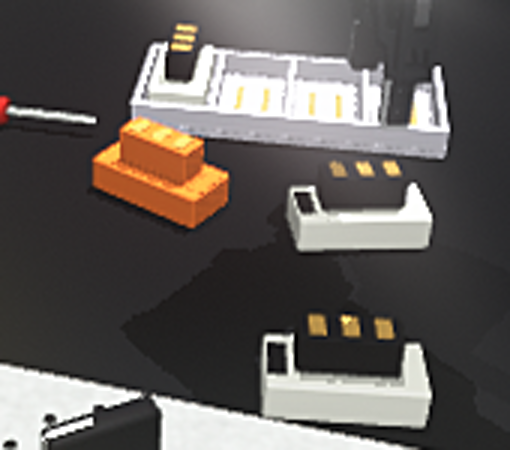

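The first pack is flat in its bay (crop 185,75) and the second is unmoved (crop 360,215). I lower and grip.

Call:
{"name": "send_rows", "arguments": {
  "dr": [
    [0,0,0],
    [0,0,0],
    [0,0,0],
    [0,0,0],
    [0,0,0],
    [0,0,0],
    [0,0,0],
    [0,0,0]
  ],
  "xyz": [
    [0.2,-0.6,0],
    [0.2,-0.6,3],
    [0.2,-0.6,6.4],
    [0.2,-0.6,6.4],
    [0.2,-0.6,6.4],
    [0.2,-0.6,6.4],
    [0.2,-0.6,6.4],
    [0.2,-0.6,6.4]
  ],
  "jaw": [100,100,100,40,15,15,15,15]
}}

```text
time_s: 14.65
eef_pos: [0.4409, -0.0892, 0.0567]
eef_rot: [0.001, 0.991, 0.135, 0.001]
wrist_force: [-0.8, 2.0, 5.4]
opening: 0.29
grasp_force: 59.9
```

```bash
python3 - <<'E'
from h import *
go((.5424,-.2739,.12),93.1)
E
```

```text
14.65 [ 0.4409 -0.0892  0.0567] q [-0.46  0.19  2.05  0.    0.9   0.83] F [-0.8  2.   5.4] T [ 0.1   0.1  -0.01] open 0.29 gf 59.9
toolx [0.963 0.268 0.002] yawx 15.54
target [ 0.5424 -0.2739  0.12  ] xyz cm [ 4.84 20.53 -6.29] dr [ 2.000e-02 -1.000e-02 -1.293e+01]
target [ 0.5424 -0.2739  0.12  ] xyz cm [ 4.84 20.53 -6.29] dr [-1.000e-02 -3.000e-02  1.707e+01]
```

Call:
{"name": "send_rows", "arguments": {
  "dr": [
    [0,0,0],
    [0,0,0],
    [0,0,-1.7],
    [0,0,-3.4],
    [0,0,-5.1],
    [0,0,-6.8],
    [0,0,-8.5],
    [0,0,-10.2]
  ],
  "xyz": [
    [0,0,-4],
    [0,0,-8],
    [-0.3,3,-9],
    [-0.5,7,-9],
    [-0.8,11,-9],
    [-1.2,15,-9],
    [-1.6,18,-8],
    [-1.6,19.1,-7]
  ],
  "jaw": [15,15,15,15,15,15,15,15]
}}

```text
time_s: 15.65
eef_pos: [0.4756, -0.2792, 0.1255]
eef_rot: [0.001, 0.783, 0.622, -0.0]
wrist_force: [0.0, -0.5, -4.2]
opening: 0.291
grasp_force: 60.6
```

```bash
python3 - <<'E'
from h import *
go((.4767,-.2777,.100),93.1)
E
```

```text
15.65 [ 0.4756 -0.2792  0.1255] q [-0.75  0.27  1.77 -0.    1.1  -0.52] F [ 0.  -0.5 -4.2] T [-0.01  0.02 -0.06] open 0.291 gf 60.6
toolx [ 0.226  0.974 -0.001] yawx 76.96
target [ 0.4767 -0.2777  0.1   ] xyz cm [0.17 0.07 2.55] dr [ 0.01  0.01 -2.69]
target [ 0.4767 -0.2777  0.1   ] xyz cm [0.17 0.07 2.55] dr [ 1.000e-02 -1.000e-02  2.731e+01]
```

Call:
{"name": "send_rows", "arguments": {
  "dr": [
    [0,0,-1.5],
    [0,0,-2.7],
    [0,0,-2.7],
    [0,0,-2.7],
    [0,0,-2.7],
    [0,0,-2.7],
    [0,0,-2.7],
    [0,0,-2.7]
  ],
  "xyz": [
    [0.1,0.1,0],
    [0.15,0.1,1],
    [0.15,0.1,2],
    [0.15,0.1,3.2],
    [0.15,0.1,4.4],
    [0.15,0.1,5.5],
    [0.15,0.1,6.3],
    [0.15,0.1,6.3]
  ],
  "jaw": [15,15,15,15,15,15,15,15]
}}

```text
time_s: 16.65
eef_pos: [0.4771, -0.2762, 0.0626]
eef_rot: [0.0, 0.689, 0.725, -0.0]
wrist_force: [-1.7, 0.5, 1.4]
opening: 0.286
grasp_force: 61.6
```

```bash
python3 - <<'E'
from h import *
go((.4767,-.2777,.100),93.1)
E
```

```text
16.65 [ 0.4771 -0.2762  0.0626] q [-0.74  0.37  1.79 -0.    0.98 -0.79] F [-1.7  0.5  1.4] T [0.21 0.35 0.03] open 0.286 gf 61.6
toolx [-0.051  0.999 -0.   ] yawx 92.91
target [ 0.4767 -0.2777  0.1   ] xyz cm [-0.15 -0.05 -3.74] dr [ 0.    0.   -0.03]
target [ 0.4767 -0.2777  0.1   ] xyz cm [-0.15 -0.05 -3.74] dr [ 1.000e-02 -0.000e+00  2.997e+01]
```

Call:
{"name": "send_rows", "arguments": {
  "dr": [
    [0,0,0],
    [0,0,0],
    [0,0,0],
    [0,0,0],
    [0,0,0],
    [0,0,0],
    [0,0,0],
    [0,0,0]
  ],
  "xyz": [
    [-0.1,0,0.05],
    [-0.1,0,0],
    [-0.1,0,0],
    [0,0,-4],
    [0,0,-9],
    [6,0,-13],
    [12,0,-14],
    [18,0,-14]
  ],
  "jaw": [55,55,55,55,60,100,100,100]
}}

```text
time_s: 17.65
eef_pos: [0.4686, -0.0997, 0.204]
eef_rot: [0.002, 0.689, 0.724, 0.001]
wrist_force: [0.6, 0.5, -0.6]
opening: 0.999
grasp_force: 0.0
```

```bash
python3 - <<'E'
from h import *
im=ctrl.camera("top");P=packs(im)
for p in P: print(p)
cv2.imwrite("pics/p4.png",cv2.resize(im[170:300,220:420,::-1],None,fx=3.5,fy=3.5,interpolation=cv2.INTER_CUBIC))
go((.4395,.102,.09),8)
E
```

```text
(array([0.4413, 0.1015]), np.float64(7.8), [0.054, 0.101], array([246., 263.], dtype=float32))
(array([ 0.4265, -0.1191]), np.float64(154.4), [0.266, 0.167], array([326., 267.], dtype=float32))
17.7 [ 0.4669 -0.0925  0.2028] q [-0.45  0.01  1.9   0.    1.24 -0.5 ] F [-0.8  6.8 -1. ] T [ 0.18 -0.07 -0.07] open 0.999 gf 0.0
toolx [-0.054  0.999  0.004] yawx 93.08
target [0.4395 0.102  0.09  ] xyz cm [19.53 -1.7  11.36] dr [-0.02 -0.04 14.18]
target [0.4395 0.102  0.09  ] xyz cm [19.53 -1.7  11.36] dr [  0.04  -0.02 -15.82]
```

View pics/p4.png

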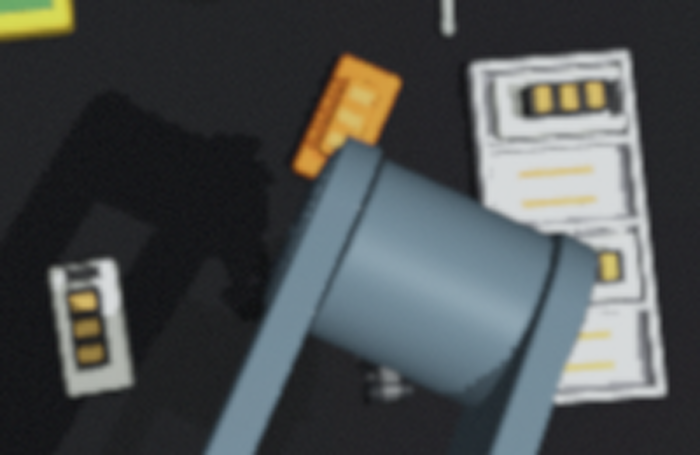

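Top view: packs lie in bays 3 and 1 (crop 570,97 and 605,265), and the third is unmoved (crop 90,328).

Call:
{"name": "send_rows", "arguments": {
  "dr": [
    [0,0,1.7],
    [0,0,3.4],
    [0,0,5.1],
    [0,0,6.8],
    [0,0,8.5],
    [0,0,10.3],
    [0,0,12.1],
    [0,0,14.2]
  ],
  "xyz": [
    [2,0,0],
    [5,-0.5,0],
    [9,-1,1],
    [13,-1.4,3],
    [17,-1.7,5],
    [19.5,-1.7,7],
    [19.5,-1.7,9],
    [19.5,-1.7,9]
  ],
  "jaw": [100,100,100,100,100,100,100,100]
}}

```text
time_s: 18.7
eef_pos: [0.4397, 0.0936, 0.1106]
eef_rot: [-0.0, 0.997, 0.082, -0.002]
wrist_force: [-0.0, 0.6, -0.0]
opening: 1.001
grasp_force: 0.0
```

```bash
python3 - <<'E'
from h import *
go((.441,.1015,.0555),8)
E
```

```text
18.7 [0.4397 0.0936 0.1106] q [-0.06  0.09  2.03 -0.    1.03  1.35] F [-0.   0.6 -0. ] T [ 0.05  0.   -0.02] open 1.001 gf 0.0
toolx [ 0.987  0.163 -0.003] yawx 9.4
target [0.441  0.1015 0.0555] xyz cm [ 0.27 -0.76  5.5 ] dr [-0.01  0.03  0.23]
target [0.441  0.1015 0.0555] xyz cm [ 0.27 -0.76  5.5 ] dr [-5.000e-02 -1.000e-02 -2.977e+01]
```

Call:
{"name": "send_rows", "arguments": {
  "dr": [
    [0,0,0.2],
    [0,0,0.2],
    [0,0,0.2],
    [0,0,0.2],
    [0,0,0.2],
    [0,0,0.2],
    [0,0,0.2],
    [0,0,0.2]
  ],
  "xyz": [
    [0.25,-0.75,0],
    [0.25,-0.75,3],
    [0.25,-0.75,5.5],
    [0.25,-0.75,5.5],
    [0.25,-0.75,5.5],
    [0.25,-0.75,5.5],
    [0.25,-0.75,5.5],
    [0.25,-0.75,5.5]
  ],
  "jaw": [100,100,100,40,15,15,15,15]
}}

```text
time_s: 19.7
eef_pos: [0.4433, 0.1011, 0.0584]
eef_rot: [0.0, 0.997, 0.074, 0.001]
wrist_force: [-1.0, 1.6, 5.8]
opening: 0.286
grasp_force: 60.6
```

```bash
python3 - <<'E'
from h import *
go((.4107,-.2814,.15),93.1)
E
```

```text
19.7 [0.4433 0.1011 0.0584] q [-0.04  0.2   2.04  0.    0.9   1.38] F [-1.   1.6  5.8] T [ 0.22  0.2  -0.  ] open 0.286 gf 60.6
toolx [0.989 0.148 0.002] yawx 8.49
target [ 0.4107 -0.2814  0.15  ] xyz cm [-8.85 37.35 -9.17] dr [  0.02  -0.02 -14.1 ]
target [ 0.4107 -0.2814  0.15  ] xyz cm [-8.85 37.35 -9.17] dr [-0.02 -0.02 15.9 ]
```

Call:
{"name": "send_rows", "arguments": {
  "dr": [
    [0,0,0],
    [0,0,0],
    [0,0,-1.7],
    [0,0,-3.4],
    [0,0,-5.1],
    [0,0,-6.8],
    [0,0,-8.5],
    [0,0,-10.2]
  ],
  "xyz": [
    [0,0,-4],
    [0,0,-8],
    [-0.7,3,-9],
    [-1.9,8,-9],
    [-3.1,13,-9],
    [-4.3,18,-9],
    [-5.5,23,-9],
    [-6.6,28,-9]
  ],
  "jaw": [15,15,15,15,15,15,15,15]
}}

```text
time_s: 20.7
eef_pos: [0.4185, -0.1813, 0.1473]
eef_rot: [0.0, 0.839, 0.543, 0.0]
wrist_force: [0.7, 0.6, -3.0]
opening: 0.29
grasp_force: 60.5
```

```bash
python3 - <<'E'
from h import *
go((.4107,-.279,.11),93.1)
E
```

```text
20.7 [ 0.4185 -0.1813  0.1473] q [-0.67  0.04  1.99  0.    1.11 -0.25] F [ 0.7  0.6 -3. ] T [ 0.05 -0.03  0.  ] open 0.29 gf 60.5
toolx [0.409 0.912 0.   ] yawx 65.83
target [ 0.4107 -0.279   0.11  ] xyz cm [-9.24  3.29  3.73] dr [ 0.   -0.   -4.55]
target [ 0.4107 -0.279   0.11  ] xyz cm [-9.24  3.29  3.73] dr [-0.   -0.   25.45]
```

Call:
{"name": "send_rows", "arguments": {
  "dr": [
    [0,0,-1.5],
    [0,0,-3],
    [0,0,-4.5],
    [0,0,-4.5],
    [0,0,-4.5],
    [0,0,-4.5],
    [0,0,-4.5],
    [0,0,-4.5]
  ],
  "xyz": [
    [-3,1.1,0],
    [-6,2.2,0],
    [-8.5,3,1],
    [-9.2,3.3,3],
    [-9.2,3.3,4.5],
    [-9.2,3.3,4.5],
    [-9.2,3.3,4.5],
    [-9.2,3.3,4.5]
  ],
  "jaw": [15,15,15,15,15,15,15,15]
}}

```text
time_s: 21.7
eef_pos: [0.4116, -0.2773, 0.103]
eef_rot: [0.001, 0.691, 0.723, -0.0]
wrist_force: [0.4, -0.2, -3.4]
opening: 0.29
grasp_force: 60.3
```

```bash
python3 - <<'E'
from h import *
im=ctrl.camera("side"); cv2.imwrite("pics/p5.png",cv2.resize(im[140:230,250:400,::-1],None,fx=4,fy=4,interpolation=cv2.INTER_CUBIC))
go((.4107,-.279,.0642),93.1)
E
```

```text
21.75 [ 0.4116 -0.2773  0.103 ] q [-0.83  0.2   1.92  0.    1.02 -0.88] F [-0.5  0.4 -3.6] T [0.02 0.03 0.04] open 0.284 gf 60.3
toolx [-0.044  0.999 -0.001] yawx 92.54
target [ 0.4107 -0.279   0.0642] xyz cm [-0.16 -0.1   3.88] dr [ 0.01  0.01 -0.09]
target [ 0.4107 -0.279   0.0642] xyz cm [-0.16 -0.1   3.88] dr [ 2.000e-02 -1.000e-02  2.991e+01]
```

View pics/p5.png

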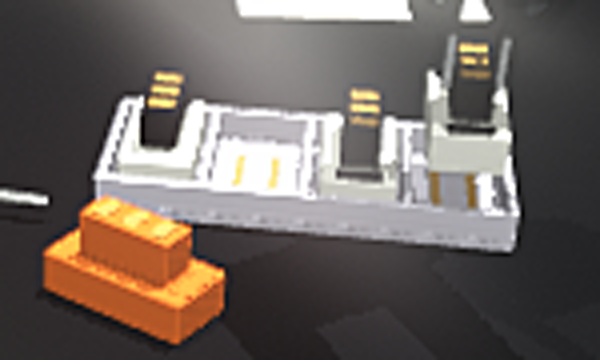

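Two packs are seated (crop 165,110 and 365,135). The third hangs over bay 0 (crop 470,100), aligned.

Call:
{"name": "send_rows", "arguments": {
  "dr": [
    [0,0,0],
    [0,0,0],
    [0,0,0],
    [0,0,0],
    [0,0,0],
    [0,0,0],
    [0,0,0],
    [0,0,0]
  ],
  "xyz": [
    [-0.15,-0.1,0],
    [-0.15,-0.1,1],
    [-0.15,-0.1,2],
    [-0.15,-0.1,3],
    [-0.15,-0.1,3.5],
    [-0.15,-0.1,3.9],
    [-0.15,-0.1,4],
    [-0.15,-0.1,4]
  ],
  "jaw": [15,15,15,15,15,15,15,15]
}}

```text
time_s: 22.75
eef_pos: [0.4098, -0.2786, 0.0644]
eef_rot: [-0.001, 0.691, 0.723, -0.0]
wrist_force: [-10.4, 8.4, 25.1]
opening: 0.293
grasp_force: 63.9
```

Call:
{"name": "send_rows", "arguments": {
  "dr": [
    [0,0,0],
    [0,0,0],
    [0,0,0],
    [0,0,0],
    [0,0,0],
    [0,0,0],
    [0,0,0],
    [0,0,0]
  ],
  "xyz": [
    [0,0,-0.4],
    [0,0,-0.4],
    [0,0,-0.4],
    [0,0,-4],
    [0,0,-9],
    [6,0,-13],
    [12,0,-14],
    [18,0,-14]
  ],
  "jaw": [15,50,50,50,50,55,60,60]
}}

```text
time_s: 23.75
eef_pos: [0.4031, -0.1026, 0.2036]
eef_rot: [0.002, 0.692, 0.722, 0.001]
wrist_force: [1.5, 0.7, 0.8]
opening: 0.598
grasp_force: 0.0
```

```bash
python3 - <<'E'
from h import *
im=ctrl.camera("side"); a=cv2.resize(im[140:230,250:400,::-1],None,fx=3,fy=3,interpolation=cv2.INTER_CUBIC)
cv2.imwrite("pics/p6.png",a)
# selector: console yaw -3.6, q=.5 -> bar dir
print(71.62-28.65-3.6)
go((.5557,.266,.15),39.4)
E
```

```text
39.370000000000005
23.8 [ 0.4013 -0.0956  0.2023] q [-0.53 -0.15  2.04  0.    1.25 -0.57] F [-0.1  8.  -1. ] T [ 0.21 -0.01 -0.02] open 0.601 gf 0.0
toolx [-0.046  0.999  0.004] yawx 92.66
target [0.5557 0.266  0.15  ] xyz cm [35.38 17.1   5.38] dr [-0.01 -0.04  8.88]
target [0.5557 0.266  0.15  ] xyz cm [35.38 17.1   5.38] dr [ 5.000e-02 -2.000e-02 -2.112e+01]
```

View pics/p6.png

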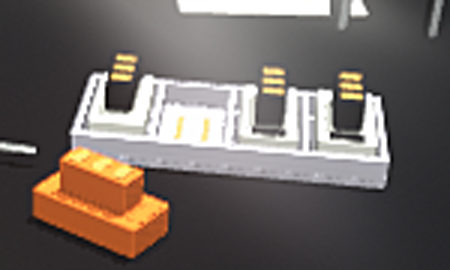

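All three packs are flat in bays 0, 1 and 3 (crop 350,110; 270,105; 120,90). Next the selector.

Call:
{"name": "send_rows", "arguments": {
  "dr": [
    [0,0,1.2],
    [0,0,2.4],
    [0,0,3.6],
    [0,0,4.8],
    [0,0,6],
    [0,0,7.2],
    [0,0,8.4],
    [0,0,8.9]
  ],
  "xyz": [
    [5,2.4,0],
    [10,4.8,0],
    [15,7.2,0],
    [20,9.6,0],
    [25,12,1],
    [30,14.5,2],
    [35.4,17.1,4],
    [35.4,17.1,5]
  ],
  "jaw": [70,70,70,70,70,70,70,70]
}}

```text
time_s: 24.8
eef_pos: [0.5578, 0.2611, 0.1497]
eef_rot: [-0.0, 0.942, 0.335, -0.001]
wrist_force: [-0.1, -0.9, 0.1]
opening: 0.706
grasp_force: 0.0
```

```bash
python3 - <<'E'
from h import *
im=ctrl.camera("side"); cv2.imwrite("pics/s1.png",cv2.resize(im[250:400,190:400,::-1],None,fx=3,fy=3,interpolation=cv2.INTER_CUBIC))
go((.5557,.267,.094),39.4)
E
```

```text
24.85 [0.5566 0.2593 0.1485] q [0.24 0.37 1.58 0.   1.19 1.13] F [-0.8 -0.6 -0.9] T [-0.    0.05  0.01] open 0.7 gf 0.0
toolx [ 0.776  0.63  -0.004] yawx 39.06
target [0.5557 0.267  0.094 ] xyz cm [ 0.43 -0.64  5.45] dr [-0.02  0.04 -0.06]
target [0.5557 0.267  0.094 ] xyz cm [ 0.43 -0.64  5.45] dr [ 0.06  0.03 29.94]
```

View pics/s1.png

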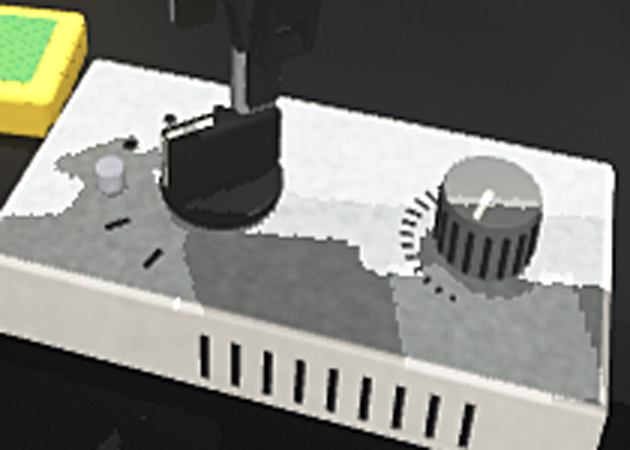

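Side view: the fingers are behind the bar (crop 240,80) and the bar's pointer end is at (190,125). I check its angle before gripping.

```bash
python3 - <<'E'
from h import *
g=lambda u,v,z:w("side",(190+u/3,250+v/3),z)[:2]
A,B=g(166,130,.106),g(278,106,.106); d=A-B; print("bar",A,B,np.hypot(*d),np.degrees(np.arctan2(d[1],d[0])))
A,B=g(173,130,.106),g(212,118,.106);d=A-B; print("line",A,B,np.degrees(np.arctan2(d[1],d[0])))
c=g(110,162,.072);s=g(222,190,.070);d=c-s;print("clip",c,"disc",s,np.hypot(*d),np.degrees(np.arctan2(d[1],d[0])))
l=g(117,223,.06);print("mark",l,g(153,258,.06),"level",g(490,190,.098))
im=ctrl.camera("top"); cv2.imwrite("pics/x.png",im[:,:,::-1])
E
```

```text
bar [0.58056524 0.28294197] [0.53192393 0.25446336] 0.05636495647808707 30.348197220421145
line [0.57733311 0.28218229] [0.56124926 0.26999353] 37.15578475559169
clip [0.61197508 0.27704302] disc [0.55367832 0.28063058] 0.058407050693808714 -3.521523356286463
mark [0.60040863 0.30372231] [0.57755122 0.32018516] level [0.42817926 0.27855909]
```

Call:
{"name": "send_rows", "arguments": {
  "dr": [
    [0,0,0],
    [0,0,0],
    [0,0,0],
    [0,0,0],
    [0,0,0],
    [0,0,0],
    [0,0,0],
    [0,0,0]
  ],
  "xyz": [
    [0.5,-0.7,0],
    [0.5,-0.7,2],
    [0.5,-0.7,4],
    [0.5,-0.7,5.3],
    [0.5,-0.7,5.3],
    [0.5,-0.7,5.3],
    [0.5,-0.7,5.3],
    [0.5,-0.7,5.3]
  ],
  "jaw": [70,70,70,70,10,10,10,10]
}}

```text
time_s: 25.9
eef_pos: [0.5566, 0.2675, 0.1]
eef_rot: [-0.001, 0.942, 0.335, -0.0]
wrist_force: [-4.1, 4.6, 1.2]
opening: 0.177
grasp_force: 59.7
```

```bash
python3 - <<'E'
from h import *
state()
E
```

```text
25.9 [0.5566 0.2675 0.1   ] q [0.26 0.44 1.6  0.   1.1  1.14] F [-4.1  4.6  1.2] T [ 0.55  0.57 -0.01] open 0.177 gf 59.7
toolx [0.776 0.631 0.001] yawx 39.13
```

Call:
{"name": "send_rows", "arguments": {
  "dr": [
    [0,0,0.8],
    [0,0,1.6],
    [0,0,2.4],
    [0,0,3.2],
    [0,0,4],
    [0,0,4.8],
    [0,0,4.8],
    [0,0,4.8]
  ],
  "xyz": [
    [0,-0.1,0],
    [0,-0.1,0],
    [0,-0.1,0],
    [0,-0.1,0],
    [0,-0.1,0],
    [0,-0.1,0],
    [0,-0.1,0],
    [0,-0.1,0]
  ],
  "jaw": [10,10,10,10,10,10,10,10]
}}

```text
time_s: 26.9
eef_pos: [0.5565, 0.2676, 0.0999]
eef_rot: [-0.0, 0.996, 0.091, 0.0]
wrist_force: [-4.5, 2.4, 4.9]
opening: 0.171
grasp_force: 60.0
```

```bash
python3 - <<'E'
from h import *
state()
E
```

```text
26.9 [0.5565 0.2676 0.0999] q [0.26 0.44 1.6  0.   1.1  1.64] F [-4.5  2.4  4.9] T [0.33 0.8  0.01] open 0.171 gf 60.0
toolx [0.984 0.181 0.   ] yawx 10.42
```

Call:
{"name": "send_rows", "arguments": {
  "dr": [
    [0,0,0],
    [0,0,0],
    [0,0,0],
    [0,0,0],
    [0,0,-1.7],
    [0,0,-3.4],
    [0,0,-5.1],
    [0,0,-6.8]
  ],
  "xyz": [
    [0,0,0],
    [0,0,0],
    [0,0,0],
    [0,0,-5],
    [0,0,-9],
    [-4,-1,-9],
    [-8,-2,-9],
    [-12.3,-3.4,-9]
  ],
  "jaw": [70,70,70,70,80,100,100,100]
}}

```text
time_s: 27.9
eef_pos: [0.4287, 0.2782, 0.1892]
eef_rot: [0.0, 0.901, 0.434, 0.0]
wrist_force: [-0.5, 0.0, 0.7]
opening: 0.998
grasp_force: 0.0
```

Call:
{"name": "send_rows", "arguments": {
  "dr": [
    [0,0,-1.7],
    [0,0,-3.4],
    [0,0,-5.1],
    [0,0,-6.8],
    [0,0,-8.5],
    [0,0,-10.2],
    [0,0,-11.9],
    [0,0,-13.6]
  ],
  "xyz": [
    [0,0,0],
    [0,0,0],
    [0,0,0],
    [0,0,0],
    [0,0,0],
    [0,0,0],
    [0,0,0],
    [0,0,0]
  ],
  "jaw": [100,100,100,100,100,100,100,100]
}}

```text
time_s: 28.9
eef_pos: [0.4297, 0.2783, 0.1892]
eef_rot: [0.0, 0.398, 0.917, 0.0]
wrist_force: [0.7, 0.7, 0.7]
opening: 1.002
grasp_force: 0.0
```

```bash
python3 - <<'E'
from h import *
for n in("top","side"):
    im=ctrl.camera(n); cv2.imwrite(f"pics/z_{n}.png",im[:,:,::-1])
a=cv2.resize(cv2.imread("pics/z_side.png")[250:400,190:400],None,fx=3,fy=3,interpolation=cv2.INTER_CUBIC)
cv2.imwrite("pics/s2.png",a)
go((.4295,.279,.088),187)
E
```

```text
29.0 [0.4297 0.2783 0.1892] q [ 0.34  0.11  1.82 -0.    1.21 -0.4 ] F [ 0.3 -0.6  0.3] T [ 0.01 -0.01  0.03] open 0.995 gf 0.0
toolx [-0.679  0.734 -0.   ] yawx 132.78
target [0.4295 0.279  0.088 ] xyz cm [ 0.07  0.03 10.12] dr [ 0.    0.   -9.04]
target [0.4295 0.279  0.088 ] xyz cm [ 0.07  0.03 10.12] dr [ 0.   -0.   20.96]
```

View pics/s2.png

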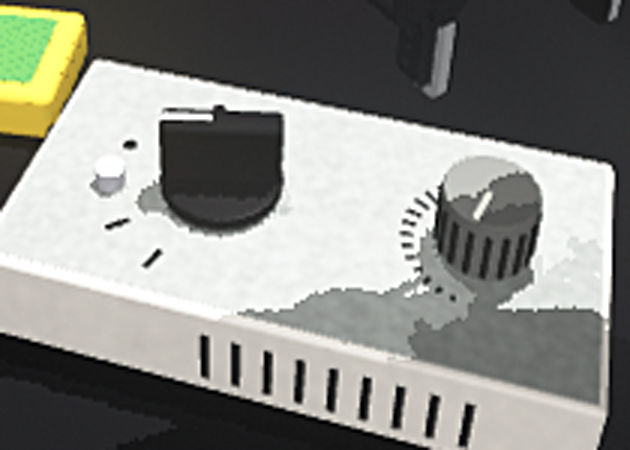

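The selector bar now points at the clip (crop line 163,112 to 212,118; clip 110,170). The level knob is still at its anticlockwise stop (line 475,218 to 490,192).

Call:
{"name": "send_rows", "arguments": {
  "dr": [
    [0,0,-1.7],
    [0,0,-3.4],
    [0,0,-5.1],
    [0,0,-6.8],
    [0,0,-8.5],
    [0,0,-9],
    [0,0,-9],
    [0,0,-9]
  ],
  "xyz": [
    [0,0,0],
    [0,0,2],
    [0,0,4],
    [0,0,6],
    [0,0,8],
    [0,0,10],
    [0,0,10],
    [0,0,10]
  ],
  "jaw": [100,100,100,100,100,100,60,40]
}}

```text
time_s: 30.0
eef_pos: [0.43, 0.2786, 0.0898]
eef_rot: [0.0, -0.057, 0.998, 0.0]
wrist_force: [0.8, 0.8, 0.2]
opening: 0.604
grasp_force: 0.0
```

Call:
{"name": "send_rows", "arguments": {
  "dr": [
    [0,0,0],
    [0,0,0],
    [0,0,0],
    [0,0,0],
    [0,0,1.5],
    [0,0,3],
    [0,0,4.5],
    [0,0,6]
  ],
  "xyz": [
    [0,0,0],
    [0,0,0],
    [0,0,0],
    [0,0,0],
    [0,0,0],
    [0,0,0],
    [0,0,0],
    [0,0,0]
  ],
  "jaw": [40,40,40,40,40,40,40,40]
}}

```text
time_s: 31.0
eef_pos: [0.4299, 0.275, 0.0908]
eef_rot: [0.001, 0.256, 0.967, -0.003]
wrist_force: [-4.4, -20.7, 13.9]
opening: 0.522
grasp_force: 61.2
```

```bash
python3 - <<'E'
from h import *
state()
g=lambda u,v,z:w("side",(190+u/3,250+v/3),z)[:2]
A,B=g(163,112,.106),g(212,118,.106);d=A-B; print("line",np.degrees(np.arctan2(d[1],d[0])))
E
```

```text
31.0 [0.4299 0.275  0.0908] q [ 0.34  0.25  1.88 -0.01  1.01 -0.71] F [ -4.4 -20.7  13.9] T [-3.45  0.8   0.13] open 0.522 gf 61.2
toolx [-0.869  0.494 -0.003] yawx 150.39
line 3.27645732710401
```

Call:
{"name": "send_rows", "arguments": {
  "dr": [
    [0,0,0],
    [0,0,1.4],
    [0,0,2.8],
    [0,0,4.2],
    [0,0,5.6],
    [0,0,7],
    [0,0,8.4],
    [0,0,9.8]
  ],
  "xyz": [
    [-0.15,-0.5,0],
    [-0.15,-0.5,0],
    [-0.15,-0.5,0],
    [-0.15,-0.5,0],
    [-0.15,-0.5,0],
    [-0.15,-0.5,0],
    [-0.15,-0.5,0],
    [-0.15,-0.5,0]
  ],
  "jaw": [40,40,40,40,40,40,40,40]
}}

```text
time_s: 32.0
eef_pos: [0.4271, 0.2729, 0.0907]
eef_rot: [-0.0, 0.697, 0.717, -0.002]
wrist_force: [-11.5, -5.7, 15.9]
opening: 0.517
grasp_force: 63.8
```

```bash
python3 - <<'E'
from h import *
state()
E
```

```text
32.0 [0.4271 0.2729 0.0907] q [ 0.33  0.24  1.89 -0.    1.01  0.31] F [-11.5  -5.7  15.9] T [-0.83  1.96  0.13] open 0.517 gf 63.8
toolx [-0.028  1.    -0.001] yawx 91.63
```

Call:
{"name": "send_rows", "arguments": {
  "dr": [
    [0,0,0],
    [0,0,1.4],
    [0,0,2.8],
    [0,0,4.2],
    [0,0,5.6],
    [0,0,7],
    [0,0,8.2],
    [0,0,9]
  ],
  "xyz": [
    [-0.15,-0.3,0],
    [-0.15,-0.3,0],
    [-0.15,-0.3,0],
    [-0.15,-0.3,0],
    [-0.15,-0.3,0],
    [-0.15,-0.3,0],
    [-0.15,-0.3,0],
    [-0.15,-0.3,0]
  ],
  "jaw": [40,40,40,40,40,40,40,40]
}}

```text
time_s: 33.0
eef_pos: [0.4243, 0.274, 0.0908]
eef_rot: [-0.002, 0.946, 0.323, -0.0]
wrist_force: [-9.6, 9.0, 12.9]
opening: 0.522
grasp_force: 63.4
```

Call:
{"name": "send_rows", "arguments": {
  "dr": [
    [0,0,0.5],
    [0,0,1],
    [0,0,1.5],
    [0,0,2],
    [0,0,2.5],
    [0,0,3],
    [0,0,3],
    [0,0,3]
  ],
  "xyz": [
    [0,0,0],
    [0,0,0],
    [0,0,0],
    [0,0,0],
    [0,0,0],
    [0,0,0],
    [0,0,0],
    [0,0,0]
  ],
  "jaw": [40,40,40,40,40,40,40,40]
}}

```text
time_s: 34.0
eef_pos: [0.4197, 0.2735, 0.0902]
eef_rot: [-0.002, 0.985, 0.174, -0.005]
wrist_force: [-26.0, 5.5, 26.1]
opening: 0.521
grasp_force: 63.5
```

```bash
python3 - <<'E'
from h import *
state()
E
```

```text
34.0 [0.4197 0.2735 0.0902] q [0.34 0.24 1.9  0.01 1.01 1.56] F [-26.    5.5  26.1] T [1.23 4.25 0.91] open 0.521 gf 63.5
toolx [ 0.939  0.343 -0.01 ] yawx 20.04
```

The stop was reached: torque about the axis is 0.9 N m. I release, clear off, and check by numbers.

Call:
{"name": "send_rows", "arguments": {
  "dr": [
    [0,0,0],
    [0,0,0],
    [0,0,0],
    [0,0,0],
    [0,0,0],
    [0,0,0],
    [0,0,0],
    [0,0,0]
  ],
  "xyz": [
    [0,0,0],
    [0,0,0],
    [0,0,0],
    [0,0,-4],
    [0,0,-9],
    [0,6,-15],
    [0,12,-18],
    [0,17,-18]
  ],
  "jaw": [100,100,100,100,100,100,100,100]
}}

```text
time_s: 35.0
eef_pos: [0.4813, 0.1208, 0.27]
eef_rot: [0.0, 0.985, 0.173, 0.003]
wrist_force: [1.1, -0.0, -0.8]
opening: 0.998
grasp_force: 0.0
```

```bash
python3 - <<'E'
from h import *
state()
def line(im,n,c,r,z,thr):
    g=im.astype(int).min(2); H,Wd=g.shape
    pts=[]
    for v in range(H):
        for u in range(Wd):
            p=w(n,(u,v),z)[:2]
            if np.hypot(*(p-c))<r: pts.append((*p,g[v,u]))
    pts=np.array(pts); t=np.percentile(pts[:,2],thr); k=pts[pts[:,2]>=t][:,:2]
    vx=cv2.fitLine(k.astype(np.float32)*1000,cv2.DIST_L2,0,.01,.01).ravel()
    print(n,"mean off centre mm",((k.mean(0)-c)*1000).round(1),"n",len(k),"axis deg",np.degrees(np.arctan2(vx[1],vx[0])).round(1),"levels",t,np.median(pts[:,2]))
for n in("side","top"):
    im=ctrl.camera(n); cv2.imwrite(f"pics/f_{n}.png",im[:,:,::-1])
    line(im,n,np.array([.429,.2745]),.019,.098,92)
    line(im,n,np.array([.5565,.268])+.018*np.array([np.cos(.187),np.sin(.187)]),.018,.106,92)
im=cv2.imread("pics/f_side.png")
print(px("side",(.429,.2745,.098)))
print(im[300:336:2,332:376:2].min(2))
for p in packs(im[:,:,::-1].copy(),.028+.006,(240,140,400,215),"side"): print(p)
E
```

```text
35.0 [0.4813 0.1208 0.27  ] q [ 0.01 -0.02  1.78  0.    1.37  1.23] F [ 1.1 -0.  -0.8] T [-0.04 -0.03  0.01] open 0.998 gf 0.0
toolx [0.94  0.341 0.005] yawx 19.96Traceback (most recent call last):
  File "<stdin>", line 15, in <module>
  File "<stdin>", line 8, in line
  File "h.py", line 8, in w
    o,d=ray(n,uv); return o+d*(z-o[2])/d[2]
        ~~~^^^^^^
  File "h.py", line 5, in ray
    c=ctrl.calibration(n);K=c["camera_matrix"];T=c["world_from_camera"]
ValueError: time passes only in moves, steps and waits
```

```bash
cat > rect.py <<'E'
from h import *
def rect(im,n,c,half,z,N=60):
    """top-down patch: rows run along -x world, columns along -y (as the top picture)"""
    W=[(c[0]+a*half,c[1]+b*half,z) for a,b in((1,1),(1,-1),(-1,-1),(-1,1))]
    src=np.float32([px(n,p) for p in W]); dst=np.float32([(0,0),(N,0),(N,N),(0,N)])
    return cv2.warpPerspective(im,cv2.getPerspectiveTransform(src,dst),(N,N),flags=cv2.INTER_CUBIC)
E
python3 - <<'E'
from rect import *
for n in("side","top"):
    im=cv2.imread(f"pics/f_{n}.png") if n=="side" else ctrl.camera("top")[:,:,::-1].copy()
    for nm,c,z in(("level",(.429,.2745),.098),("sel",(.5565,.268),.106)):
        p=rect(im,n,c,.036,z,24).min(2); print(n,nm); print("\n".join(" ".join(f"{v:3d}" for v in r) for r in p))
E
```

```text
side level
217 191  92 255 167 248 249 229 139 147 155 155 148 146 145 148 146 146 146 147 124 240 238  69
227 161 210 208  70 255 176 254 146 143 150 146 148 147 149 153 149 148 148  97 130 236 209  33
149 149 153  61 111 141  31 138 131 147 145 147 150 150 147 149 151 147 107 101 138 230 213  41
149 142 132 123 125  50 137 125  32 141 150 152 148 150 151 159 112 103 108 105  96 253 190  36
107  99  98 115 110 120 109  36 134 154 120 144 132 128 107 108 106 109 110  94 158 245 206  16
 29  29  28  27  31  26  24  60  61  60  67  74  82 108 112 109 107 106 109  88 236 233 188  38
 39  55  52  62  65  77  68  91 116 110 110  84  78  78  72  98 110 108 108  80 219 252 165  15
 78  64  65  58  74  74 105 112 107 106 112  80  77  80  77  76  91 112 108  92 182 230 163  25
 57  56  67  83  76 109 112 108 107 107 111  90  77  78  78  79  76  86 104  84 228 255 103  26
 65  44  54  85  90 111 108 108 108 108  89  76  79  79  78  78  77  78 105  86 226 254 140  14
 91  93  89  85 109 108 109 108 108 107 100  76  79  78  77  76  75  69  93 109 203 244 121  32
 18  22  83  87 115 108 109 107 1
[... 7453 characters left out ...]
 100 100  99 100  99 100 100
102 103 102 102 102 102 103 102 102 102 102 102 102 101 102 102 103 102 102 103 102 102 103 102
104 105 105 105 105 104 104 104 105 105 105 105 105 105 104 105 105 105 103 104 104 103 104 103
107 108 107 107 106 107 106 106 106 107 107 106 106 106 106 106 107 107 107 106 106 106 105 106
109 109 108 109 108 109 108 108 108 108 109 108 109 107 108 109 108 108 108 108 108 109 108 107
110 110 110 110 111 110 110 111 110 110 110 110 109 109 110 110 110 110 110 110 110 110 110 109
111 111 111 111 110 111 111 111 111 111 111 111 111 110 111 110 111 110 111 111 111 111 111 110
112 113 113 112 112 112 113 112 113 112 112 112 111 112 112 112 112 112 111 112 112 111 112 112
```

The side view puts the level line at about -75° to the console (stop: -74.5°) and the selector at about +12° in world (detent 1.0: 10.7°). Last I check that the tray is unchanged, then hand in.

```bash
python3 - <<'E'
from rect import *
im=cv2.imread("pics/f_side.png"); a=cv2.resize(im[140:230,250:400],None,fx=3,fy=3,interpolation=cv2.INTER_CUBIC); b=cv2.imread("pics/p6.png")
d=cv2.absdiff(a,b).max(2)>60; ys,xs=np.nonzero(d); print(d.sum(), (xs.min(),xs.max(),ys.min(),ys.max()) if d.any() else "")
dd=d[40:190,70:390]; print("tray area",dd.sum())
a0=cv2.imread("pics/side0.png"); d=cv2.absdiff(im,a0).max(2)>60
for nm,(x0,y0,x1,y1) in dict(mug=(175,180,228,240),meter=(110,243,220,295),driver=(200,177,265,195),orange=(258,188,308,225)).items(): print(nm,d[y0:y1,x0:x1].sum())
print(packs(ctrl.camera("top")[...]))
E
```

```text
2026 (np.int64(215), np.int64(442), np.int64(0), np.int64(83))
tray area 316
mug 0
meter 0
driver 0
orange 0
[(array([0.4582, 0.1503]), np.float64(179.5), [0.228, 0.034], array([228., 258.], dtype=float32))]
```

```bash
python3 -c "
from bench import ctrl
print(ctrl.hand_in())"
```

```text
the job is handed in; nothing more can be done
None
```

The job is done and handed in: level knob first to its anticlockwise stop, all three packs present laid flat in bays 0, 1 and 3, selector at the clip (1.0), level knob then to its clockwise stop. The camera checks agree, and the mug, meter and screwdriver were not moved; no verdict was given.

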